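# Widen a shelf compartment to its catches

### The arm

A 6-joint arm with a two-finger parallel gripper is mounted at the origin on the work surface. World frame = base frame: x ahead of the robot, y to its left, z up, the work surface at z = 0. Lengths are in m, angles in rad, forces in N, time in s.
With the tool pointing down it reaches from about 0.3 to 0.875 m from the base axis. Payload 6.4 kg.
Tool frame: the origin (TCP) lies midway between the tips of the shut fingers; the grasp point (between the pads) lies ctrl.pinch_z behind it (ctrl.pinch_z is the distance from the TCP to the grasp point, in m); z points along the fingers, y is the direction in which the jaws open and shut (so a half turn about z gives the same grasp; the last joint's range is limited). The gripper opens to 85 mm and grips with 20 to 120 N. Pads are 22 mm wide; open, the fingers measure 114 mm over their backs; the gripper's body (76 mm by 85 mm) begins 54 mm behind the grasp point. The pads swing forward as they close: fully open they stand 13 mm farther back than shut.
Start: joints at [0.979, 0.181, 1.607, -0, 1.354, -0.206], TCP at [0.216, 0.533, 0.231] pointing down, gripper open.
Joint ranges: [-2.99, 2.99], [-0.89, 2.07], [0.3, 2.58], [-1.14, 4.28], [0, 2.63], [-3.12, 3.12]. Speed limits (rad/s): [2.57, 2.57, 3.01, 3.14, 3.14, 3.14].

### API

Orientations are given as [roll, pitch, yaw] about the fixed x, y, z axes, in that order (R = Rz(yaw) Ry(pitch) Rx(roll)).
In Python, from cell import ctrl, eyes gives the robot as it stands. The module is installed in compiled form; this text tells all that it offers.
- The arm moves only by the shell command python3 -m jog 'ROWS' [OPENING]. ROWS is JSON, a list that holds one entry, the list of rows, each a list of 4 numbers: the shift along the tool's x, y, z in m, then the turn about the tool's z in rad. In form: [[[x, y, z, roll], ...]]. A call has 1 to 8 rows; each row shifts and turns the commanded pose from where the row before left it, along the tool's axes as they then stand; what a row does not reach is not made up. A row lasts 1/12 s, in which the tool goes at most 41.7 mm and 7.16 degrees, less where a joint would pass 70% of its speed; a pose out of reach is approached as far as the arm can. A call is refused whole if a number of a shift passes 0.0417 or a number of a turn 0.125, either way. A call with a gripper value outside its range is refused whole. OPENING is the opening, from 0 (shut) to 1 (fully open), set as the call begins (- or left out, the last holds). The fingers move at their own pace and stop on an object; the grip force is fixed at half the most. Time passes only in rows, so rows that do not move let the fingers close. It gives the time, the measured TCP pose, the force and the opening at its end, in the units of the state.
- ctrl.state(): the state, without advancing time (a new reading comes with each control period).
- eyes.get_image(name): name is "scene" or "top" or "wrist"; returns a dict with "color" (400x640x3 uint8, red, green, blue), "intrinsics" (3x3 intrinsics, pixels), "distortion" ([k1, k2, p1, p2, k3] as OpenCV has them; the pictures are not rectified), "eye" and "orientation" of the camera in the world. Camera axes: x right, y down, z forward; pixel columns grow to the right and rows downward; lengths in m; the calibration is good to about 2 mm. A picture is of the moment at which its call begins. There is no depth.
- ctrl.finish_job(): hands the job in, once; it reports no verdict.
The state is a dict: "time_s": time; "joint_pos": joint angles; "dq": joint speeds; "effort": joint torques, N m; "tool_pos": TCP position; "orientation": TCP orientation; "ft_force": force on the tool from outside, world axes, zero at the start; "ft_torque": the same for the moment, N m; "opening": finger opening in m.
Only numpy, scipy, OpenCV 4.12 (cv2) and the standard library are available. Lean on these libraries where they do the work, as an engineer would, in place of code of your own. Each camera call takes 0.05 s, during which the arm holds its last target. There are 200 camera calls.

### The job

Widen the middle compartment of the small shelf: push each of the two upright divider plates outwards along the rail, the left one to the left and the right one to the right, until its spring pin drops into the notch between the two posts of its catch, and not on past it. Only push with the fingertips or the outside of the fingers: do not grip or lift the plates, and leave the carton, the canister and the bin where they stand.

Things in the scene. Friction and masses are not known exactly. Their poses are not given: they have to be found in the camera images.
- shelf: Low galvanised-steel shelf tier lying fixed on the bench, 210 (x) by 560 (y) mm, its top 30 mm above the bench. Origin: on the bench top under the middle of its length, 120 mm behind its front edge and 90 mm before its rear edge. Its x axis points away from its front edge, its y axis runs along the rail to the left. An aluminium rail, 14 mm wide, runs along y on it at x = -70 mm. Two divider carriages slide on that rail.
- left_divider (a joint): Slide of the left divider along the rail, m; 0 is innermost (60 mm from the shelf's middle), growing outwards (shelf +y) to 0.19. Plain sliding takes 1 to 2 N. Riding up the catch's first post takes 6 to 8 N at its foot, 17 mm short of the notch, falling to nothing at the crest; a few mm on the divider springs ahead into the notch. The second post takes 6 to 8 N again: too far.
- left_plate (a joint): How far the left divider's plate has been lifted on its carriage, in m; 0 is down, where its own weight (0.3 kg) keeps it; it should stay at 0.
- left_face (a point): A point on the inner face (the face towards the shelf's middle) of the left divider's plate, where it can be pushed; it moves with the plate. The plate is an upright grey sheet-steel plate across the shelf (its faces look along shelf y), 8 mm thick, 140 mm long along shelf x, from 30 mm before this point to 110 mm beyond it; its top edge is 26 mm above this point, 146 mm above the bench, and its lower edge 85 mm below this point. Axes as the shelf's.
- left_pin (a point): Axis of the steel pin (a free-turning roller 10 mm thick, upright, 22 mm tall) on the front of the left divider's black carriage, at mid height, 50 mm above the bench; a spring pushes it towards the shelf's front with about 5 to 7 N. It is at the same shelf y as the middle of the plate's thickness, so it lies 4 mm outward of the inner face. Axes as the shelf's.
- left_notch (a point): Middle of the left catch's notch: where the pin's axis stands when latched. The catch is fixed at the shelf's front, before the rail: two round steel posts, 14 mm thick, on a 24 by 44 mm black foot, 8.7 mm either side of this point along the rail; the notch is the gap between. The crest is 8.7 mm short of this point; from about 5 mm short the pin drops in and centres itself. Axes as the shelf's.
- right_divider (a joint): Slide of the right divider along the rail, m; 0 is innermost (60 mm from the shelf's middle), growing outwards (shelf -y) to 0.19. Plain sliding takes 1 to 2 N. Riding up the catch's first post takes 6 to 8 N at its foot, 17 mm short of the notch, falling to nothing at the crest; a few mm on the divider springs ahead into the notch. The second post takes 6 to 8 N again: too far.
- right_plate (a joint): How far the right divider's plate has been lifted on its carriage, in m; 0 is down, where its own weight (0.3 kg) keeps it; it should stay at 0.
- right_face (a point): A point on the inner face (the face towards the shelf's middle) of the right divider's plate, where it can be pushed; it moves with the plate. The plate is an upright grey sheet-steel plate across the shelf (its faces look along shelf y), 8 mm thick, 140 mm long along shelf x, from 30 mm before this point to 110 mm beyond it; its top edge is 26 mm above this point, 146 mm above the bench, and its lower edge 85 mm below this point. Axes as the shelf's.
- right_pin (a point): Axis of the steel pin (a free-turning roller 10 mm thick, upright, 22 mm tall) on the front of the right divider's black carriage, at mid height, 50 mm above the bench; a spring pushes it towards the shelf's front with about 5 to 7 N. It is at the same shelf y as the middle of the plate's thickness, so it lies 4 mm outward of the inner face. Axes as the shelf's.
- right_notch (a point): Middle of the right catch's notch: where the pin's axis stands when latched. The catch is fixed at the shelf's front, before the rail: two round steel posts, 14 mm thick, on a 24 by 44 mm black foot, 8.7 mm either side of this point along the rail; the notch is the gap between. The crest is 8.7 mm short of this point; from about 5 mm short the pin drops in and centres itself. Axes as the shelf's.
- carton_mid (a point): Centre of a small cardboard carton, 55 by 50 mm and 60 mm tall, standing loose on the shelf between the two dividers (its top 90 mm above the bench). Leave it alone.
- canister_mid (a point): Centre of a green canister, 68 mm across and 95 mm tall, standing loose on the bench beyond the shelf. Leave it alone.
- bin_mid (a point): Centre of an open blue plastic bin, 80 by 120 mm and 70 mm tall, standing loose on the bench beyond the shelf. Leave it alone.

How it is judged:
By the outcome, as a careful person would: the job done as asked, in the order asked, and still so for the second after the job is handed in, with the robot touching nothing.
It also fails if it takes over 64 s, if anything falls off the work surface, if the arm or the gripper's body presses on something with over 40 N, if the wrist force passes 120 N, or if a joint passes its speed limit or range.

## Working session

There is one attempt and no reset: what is moved stays moved. The work goes in short steps, Python scripts to look and compute and a shell command to move; the robot and the scene stay as the last step left them, time stands still between calls to the robot, and variables do not carry over. Pictures are saved under pics/ and viewed, about 8 in all and at most 12, crops included, and the job is handed in when it is done.

```bash
mkdir -p pics; cat > h.py <<'E'
import numpy as np,cv2
from cell import ctrl,eyes
from scipy.spatial.transform import Rotation as R
def cam(n):
    d=eyes.get_image(n); d['K']=np.array(d['intrinsics']);d['D']=np.array(d['distortion'])
    o=np.array(d['orientation']); d['R']=o if o.shape==(3,3) else R.from_euler('xyz',o).as_matrix()
    d['e']=np.array(d['eye']); return d
def ray(d,uv,z):
    p=cv2.undistortPoints(np.array(uv,float).reshape(-1,1,2),d['K'],d['D'])[:,0]
    v=np.c_[p,np.ones(len(p))]@d['R'].T
    return d['e']+v*((z-d['e'][2])/v[:,2])[:,None]
def proj(d,P):
    r=d['R'].T; return cv2.projectPoints(np.array(P,float).reshape(-1,3),cv2.Rodrigues(r)[0],-r@d['e'],d['K'],d['D'])[0][:,0]
def save(d,f): cv2.imwrite(f,d['color'][:,:,::-1])
E
python3 - <<'E'
from h import *
for n in ['scene','top']:
    d=cam(n); save(d,f'pics/{n}0.png'); print(n,d['orientation'],d['e'],d['K'][0,0])
print(ctrl.state(),ctrl.pinch_z)
E
```

```text
scene [-2.53236776 -0.00635507  2.03557912] [1.060758   0.21899871 0.86165965] 451.5482677402791
top [-2.99988605  0.04739144 -1.58825417] [ 0.45049702 -0.0121403   0.80941455] 407.0180905198002
{'time_s': 0.1, 'joint_pos': array([ 9.78713137e-01,  1.81442838e-01,  1.60790949e+00, -1.81428448e-05,
        1.35381863e+00, -2.06325008e-01]), 'dq': array([-1.57496093e-03, -2.43470570e-05, -2.26170741e-03, -1.00017617e-03,
       -1.12009419e-04,  4.29427736e-04]), 'effort': array([ 1.59782528e-03, -4.45873725e+01, -3.52236593e+01, -1.06938651e-04,
        4.16020179e-03,  1.00660750e-04]), 'tool_pos': array([0.21606668, 0.53231862, 0.23048698]), 'orientation': array([-3.14004419e+00, -3.06003333e-04,  2.75583815e+00]), 'ft_force': array([ 0.48933224,  0.14889123, -0.4905683 ]), 'ft_torque': array([-0.0290446 ,  0.00950016, -0.02846503]), 'opening': 0.08516100898760937} 0.0187
```

View pics/scene0.png

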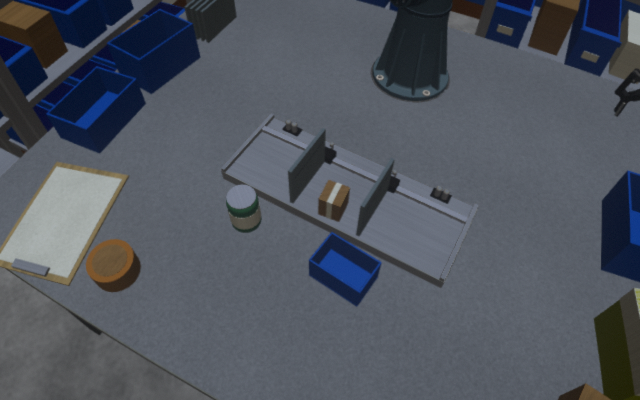

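View pics/top0.png

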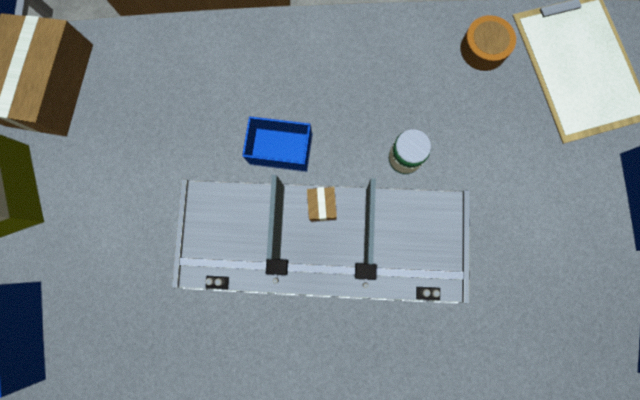

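The top view shows the left divider at about col 277 and the right one at col 370. The catches are at (216,283) and (428,293), the carton at (322,204), and the bin and canister stand behind the shelf.

```bash
python3 - <<'E'
from h import *
im=cv2.imread('pics/top0.png')
a=cv2.resize(im[245:305,175:335],None,fx=5,fy=5,interpolation=cv2.INTER_CUBIC)
b=cv2.resize(im[245:305,320:480],None,fx=5,fy=5,interpolation=cv2.INTER_CUBIC)
cv2.imwrite('pics/c1.png',np.vstack([a,b]))
d=cam('top')
g=cv2.cvtColor(im,cv2.COLOR_BGR2GRAY)
# black bits (catch feet, carriages)
m=((g<45)&(im.max(2)<55)).astype('uint8'); m[:255]=0;m[305:]=0;m[:,:175]=0;m[:,480:]=0
n,l,s,c=cv2.connectedComponentsWithStats(m)
for i in range(1,n):
    if s[i,4]>20: print(s[i],c[i],ray(d,c[i],.03).round(4))
# shelf end ridges / corners approx
for uv in [(184,180),(467,191),(468,302),(176,288)]: print(uv,ray(d,uv,.03).round(4))
E
```

```text
[266 255  22  19 295] [276.28135593 265.9220339 ] [[0.4356 0.0995 0.03  ]]
[356 255  20  24 270] [365.21851852 269.97407407] [[ 0.4252 -0.0689  0.03  ]]
[207 278  21  11  76] [220.28947368 284.61842105] [[0.4015 0.2077 0.03  ]]
[417 288  22  11  62] [423.06451613 294.64516129] [[ 0.3774 -0.1753  0.03  ]]
(184, 180) [[0.6072 0.2844 0.03  ]]
(467, 191) [[ 0.5711 -0.2698  0.03  ]]
(468, 302) [[ 0.3619 -0.2584  0.03  ]]
(176, 288) [[0.3956 0.295  0.03  ]]
```

View pics/c1.png

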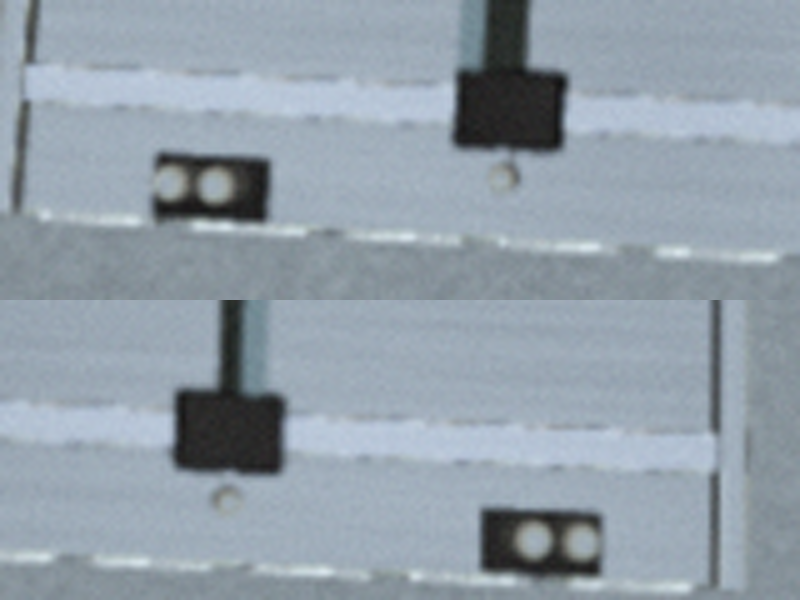

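The crop shows the catches' post pairs at crop (171,182) and (216,185) on the left and (534,541) and (582,543) on the right, with the pins at (503,178) and (228,500). The light strips are the plates' top edges.

```bash
cat >> h.py <<'E'
yaw=-0.061; O=np.array([.4985,.011]); A=np.array([[np.cos(yaw),-np.sin(yaw)],[np.sin(yaw),np.cos(yaw)]])
def sh(P): P=np.atleast_2d(P); return np.c_[(P[:,:2]-O)@A,P[:,2:]]
def wo(S): return O+np.atleast_2d(S)[:,:2]@A.T
E
python3 - <<'E'
from h import *
d=cam('top'); s=cam('scene')
f=lambda x,y,r: (x/5+(175 if r==0 else 320), y/5+245)
def c(x,y): return (x/5+175-.4,y/5+245-.4) if y<300 else (x/5+320-.4,(y-300)/5+245-.4)
for n,p,z in [('Lfoot',(211.5,187.5),.036),('Lpost out',(171,182),.062),('Lpost in',(216,185),.062),('Lpin',(503,178),.061),('Lplate in edge',(485,40),.146),('Lplate out',(458,40),.146),('Lplate front',(472,70),.146),
 ('Rfoot',(541,541),.036),('Rpost in',(534,541),.062),('Rpost out',(582,543),.062),('Rpin',(228,500),.061),('Rplate in',(242,340),.146),('Rplate out',(268,340),.146),('Rfront',(255,390),.146)]:
    print(n,sh(ray(d,c(*p),z)).round(4))
print('rear L',sh(ray(d,(273.5,177),.146)),'R',sh(ray(d,(373,180),.146)),'carton',sh(ray(d,(322,204),.09)))
im=s['color'][:,:,::-1]
a=cv2.resize(im[110:210,215:345],None,fx=5,fy=5,interpolation=cv2.INTER_CUBIC)
b=cv2.resize(im[150:220,355:485],None,fx=5,fy=5,interpolation=cv2.INTER_CUBIC)
#predicted post/pins 2 views: print pixel of expected posts at z .03,.06
for y in (.19,-.19): print(proj(s,np.r_[wo([-.1,y])[0],.03]))
cv2.imwrite('pics/c2.png',np.hstack([a[:350,:400],np.zeros((350,4,3),'uint8'),b[:,:396] if 0 else b[:,200:596]]))
E
```

```text
Lfoot [[-0.1039  0.1957  0.036 ]]
Lpost out [[-0.1008  0.2036  0.062 ]]
Lpost in [[-0.101   0.1866  0.062 ]]
Lpin [[-0.0931  0.0807  0.061 ]]
Lplate in edge [[-0.0438  0.0769  0.146 ]]
Lplate out [[-0.0442  0.0858  0.146 ]]
Lplate front [[-0.0537  0.0807  0.146 ]]
Rfoot [[-0.1053 -0.2007  0.036 ]]
Rpost in [[-0.1034 -0.1923  0.062 ]]
Rpost out [[-0.1035 -0.2095  0.062 ]]
Rpin [[-0.0935 -0.0826  0.061 ]]
Rplate in [[-0.0371 -0.0792  0.146 ]]
Rplate out [[-0.0368 -0.0876  0.146 ]]
Rfront [[-0.0529 -0.0838  0.146 ]]
rear L [[0.08144476 0.08105006 0.146     ]] R [[ 0.08207221 -0.08435325  0.146     ]] carton [[0.04624448 0.00021309 0.09      ]]
[[437.15004169 197.41329651]]
[[294.88040382 134.59767992]]
```

View pics/c2.png

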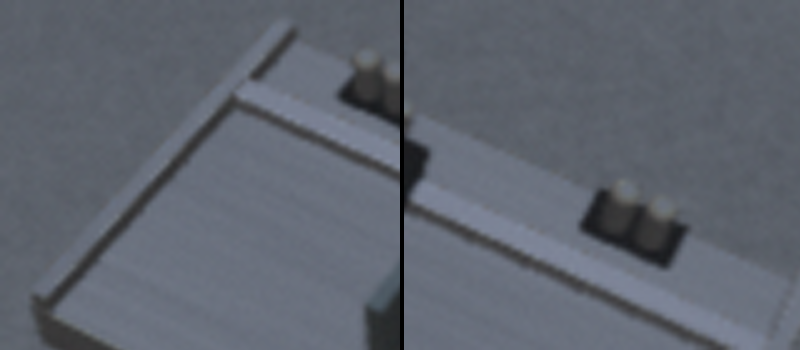

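```bash
python3 -m jog '[[[0,0,0,-0.108],[0,0,0,-0.108],[0,0,0,-0.108],[-0.018,-0.0314,0,0],[-0.018,-0.0314,0,0],[-0.018,-0.0314,0,0],[-0.018,-0.0314,0,0],[-0.018,-0.0314,0,0]]]' 0; python3 -m jog '[[[-0.018,-0.0314,0,0],[-0.018,-0.0314,0,0],[-0.018,-0.0314,0,0],[-0.018,-0.0314,0,0],[-0.018,-0.0314,0,0],[-0.018,-0.0314,0,0],[-0.018,-0.0314,0,0],[-0.018,-0.0314,0,0]]]'; python3 -m jog '[[[-0.018,-0.0314,0,0],[-0.018,-0.0314,0,0],[-0.018,-0.0314,0,0],[0,0,0,0],[0,0,0,0]]]'
python3 -c "
from h import *
s=ctrl.state();print(s['tool_pos'],s['orientation'],sh(s['tool_pos']),s['opening'])"
```

```text
time_s: 0.92
tool_pos: [0.2967, 0.369, 0.2312]
orientation: [-3.142, 0.0, 3.081]
ft_force: [0.6, 0.4, 0.5]
opening: -0.0002
time_s: 1.58
tool_pos: [0.4251, 0.1092, 0.2315]
orientation: [3.141, 0.001, 3.08]
ft_force: [0.9, 1.2, -0.0]
opening: -0.0003
time_s: 2.0
tool_pos: [0.4731, 0.012, 0.2311]
orientation: [3.141, -0.001, 3.076]
ft_force: [-0.7, 0.3, -0.4]
opening: -0.0002
[0.47314169 0.01195612 0.23109196] [ 3.14143621e+00 -5.53322018e-04  3.07611646e+00] [[-0.02536943 -0.00059156  0.23109196]] -0.00017289213545079458
```

```bash
python3 -m jog '[[[0,0,0.038,0],[0,0,0.038,0],[0,0,0.036,0],[0,0.025,0,0],[0,0.022,0,0],[0,0,0,0],[0,0,0,0]]]' 
python3 -m jog '[[[0,0.004,0,0],[0,0.003,0,0],[0,0.003,0,0],[0,0,0,0]]]'
python3 -m jog '[[[0,0.003,0,0],[0,0.003,0,0],[0,0.003,0,0],[0,0,0,0]]]'
python3 - <<'E'
from h import *
s=ctrl.state();print(sh(s['tool_pos']),s['ft_force'])
d=cam('top'); save(d,'pics/t1.png'); im=d['color'][:,:,::-1]
cv2.imwrite('pics/c3.png',cv2.resize(im[160:310,175:335],None,fx=4,fy=4,interpolation=cv2.INTER_CUBIC))
E
```

```text
time_s: 2.58
tool_pos: [0.475, 0.0622, 0.1192]
orientation: [3.142, -0.001, 3.083]
ft_force: [-0.1, -0.4, 0.2]
opening: -0.0001
time_s: 2.92
tool_pos: [0.4764, 0.0706, 0.1196]
orientation: [3.142, 0.001, 3.08]
ft_force: [-0.9, 0.6, -0.3]
opening: 0.0
time_s: 3.25
tool_pos: [0.477, 0.0797, 0.1194]
orientation: [3.142, 0.0, 3.08]
ft_force: [0.9, -0.4, 0.9]
opening: -0.0001
[[-0.02566186  0.067272    0.11938334]] [ 0.92704034 -0.42675303  0.91427294]
```

View pics/c3.png

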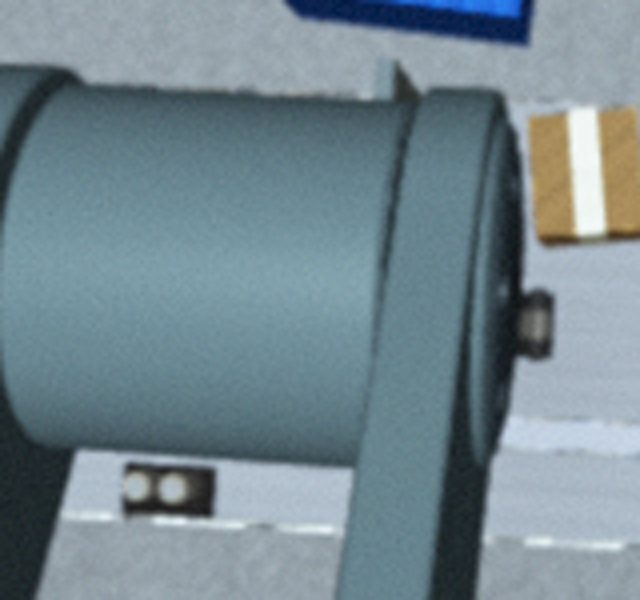

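The arm hides the pin in the top view. The plate's rear corner at crop (388,60) and the posts at (138,487) and (174,489) stay visible, so I can track those.

```bash
python3 -m jog '[[[0,0.004,0,0],[0,0.004,0,0],[0,0.004,0,0],[0,0.004,0,0],[0,0.004,0,0],[0,0.004,0,0],[0,0,0,0]]]'
python3 - <<'E'
from h import *
s=ctrl.state();print(sh(s['tool_pos']),s['ft_force'])
d=cam('scene'); save(d,'pics/s1.png'); im=d['color'][:,:,::-1]
cv2.imwrite('pics/c4.png',cv2.resize(im[90:250,230:420],None,fx=4,fy=3.6,interpolation=cv2.INTER_CUBIC))
E
```

```text
time_s: 3.88
tool_pos: [0.4783, 0.1043, 0.1193]
orientation: [3.141, -0.0, 3.08]
ft_force: [0.2, -0.0, -0.0]
opening: 0.0
[[-0.02586588  0.09189082  0.11927079]] [ 0.15466523 -0.04759653 -0.03464584]
```

View pics/c4.png

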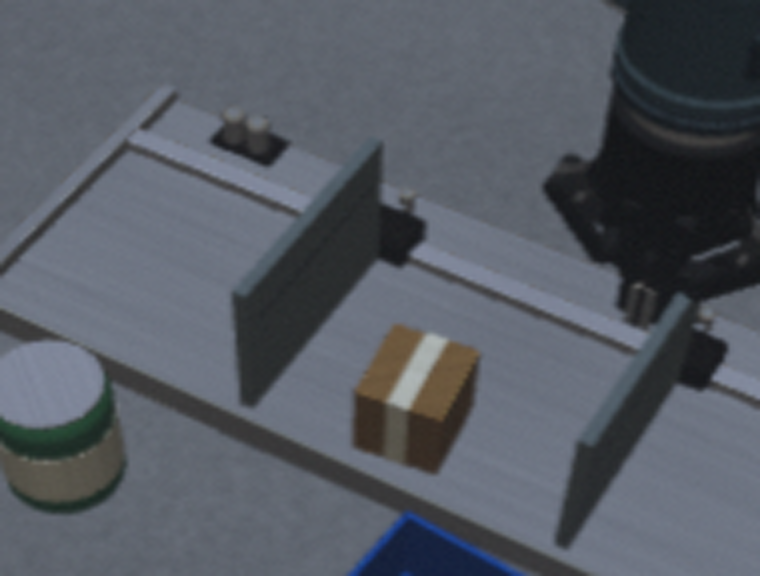

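The scene view shows the fingers at crop (640,300) on the inner side of the left plate. That plate has moved outward, and its pin is at (706,316).

```bash
python3 - <<'E'
from h import *
s=cam('scene')
u=lambda x,y:(230+x/4-.4,90+y/3.6-.4)
for n,p,z in [('Lpin',(706,316),.061),('Lfront top',(688,300),.146),('Lrear top mid',(586,440),.146),('Rpin',(407,198),.061),('Rrear',(243,292),.146),('Rposts out',(235,113),.062),('in',(259,122),.062)]: print(n,sh(ray(s,u(*p),z)).round(4))
E
```

```text
Lpin [[-0.0919  0.1103  0.061 ]]
Lfront top [[-0.0298  0.1118  0.146 ]]
Lrear top mid [[0.0817 0.108  0.146 ]]
Rpin [[-0.0921 -0.0825  0.061 ]]
Rrear [[ 0.0796 -0.0854  0.146 ]]
Rposts out [[-0.1058 -0.2114  0.062 ]]
in [[-0.106  -0.1941  0.062 ]]
```

```bash
python3 -m jog '[[[0,0.006,0,0],[0,0.006,0,0],[0,0.006,0,0],[0,0.006,0,0],[0,0.006,0,0],[0,0.006,0,0],[0,0.006,0,0],[0,0.006,0,0]]]'; python3 -m jog '[[[0,0.006,0,0],[0,0.004,0,0],[0,0.002,0,0],[0,0.002,0,0],[0,0,0,0]]]'
python3 - <<'E'
from h import *
s=ctrl.state();print(sh(s['tool_pos']),s['ft_force'])
d=cam('scene'); save(d,'pics/s2.png'); im=d['color'][:,:,::-1]
cv2.imwrite('pics/c5.png',cv2.resize(im[160:220,380:480],None,fx=8,fy=8,interpolation=cv2.INTER_CUBIC))
E
```

```text
time_s: 4.65
tool_pos: [0.4812, 0.1519, 0.1192]
orientation: [-3.142, -0.0, 3.08]
ft_force: [0.1, -2.6, -0.7]
opening: 0.0
time_s: 5.07
tool_pos: [0.4822, 0.1657, 0.1194]
orientation: [3.141, 0.0, 3.08]
ft_force: [-1.1, -0.1, -0.6]
opening: 0.0001
[[-0.02565442  0.15339273  0.1193557 ]] [-1.08614544 -0.14079171 -0.62045701]
```

View pics/c5.png

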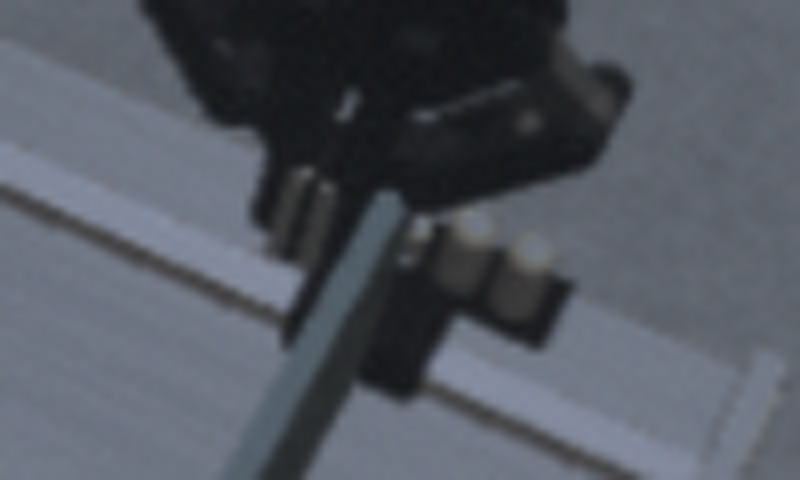

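The pin is at crop (420,228) and the posts at (474,225) and (534,248), so about 23 mm remain, as predicted. Now I'll creep.

```bash
python3 -m jog '[[[0,0.002,0,0],[0,0.002,0,0],[0,0.001,0,0],[0,0.001,0,0]]]'|egrep 'pos|force'; for i in 1; do python3 -m jog '[[[0,0.001,0,0],[0,0.001,0,0]]]'|egrep 'pos|force';python3 -m jog '[[[0,0.001,0,0],[0,0.001,0,0]]]'|egrep 'pos|force'; python3 -m jog '[[[0,0.001,0,0],[0,0.001,0,0]]]'|egrep 'pos|force'; python3 -m jog '[[[0,0.001,0,0],[0,0.001,0,0]]]'|egrep 'pos|force'; done; python3 -c "
from h import *
s=ctrl.state();print(sh(s['tool_pos']))"
```

```text
tool_pos: [0.4827, 0.1713, 0.1194]
ft_force: [0.9, -1.0, 0.6]
tool_pos: [0.4829, 0.173, 0.1194]
ft_force: [0.7, -4.1, 1.7]
tool_pos: [0.4831, 0.1744, 0.1194]
ft_force: [-0.1, -7.3, 1.6]
tool_pos: [0.4832, 0.1764, 0.1194]
ft_force: [0.2, -5.2, 0.2]
tool_pos: [0.4833, 0.1788, 0.1194]
ft_force: [0.0, -3.7, 0.8]
[[-0.02540468  0.16655809  0.1194089 ]]
```

```bash
python3 -m jog '[[[0,0.001,0,0],[0,0.001,0,0]]]'|egrep 'pos|force';python3 -m jog '[[[0,0.001,0,0],[0,0.001,0,0]]]'|egrep 'pos|force'; python3 -m jog '[[[0,0.001,0,0],[0,0,0,0]]]'|egrep 'pos|force';python3 - <<'E'
from h import *
s=ctrl.state();print(sh(s['tool_pos']),s['ft_force'])
d=cam('scene'); save(d,'pics/s3.png'); im=d['color'][:,:,::-1]
cv2.imwrite('pics/c6.png',cv2.resize(im[160:220,390:480],None,fx=8,fy=8,interpolation=cv2.INTER_CUBIC))
E
```

```text
tool_pos: [0.4834, 0.1814, 0.1194]
ft_force: [0.3, -1.5, 1.1]
tool_pos: [0.4832, 0.1837, 0.1193]
ft_force: [0.7, 0.3, -0.3]
tool_pos: [0.483, 0.1847, 0.1191]
ft_force: [0.7, -0.6, 0.5]
[[-0.02604958  0.17246615  0.11909538]] [ 0.7076353  -0.63452459  0.51475924]
```

View pics/c6.png

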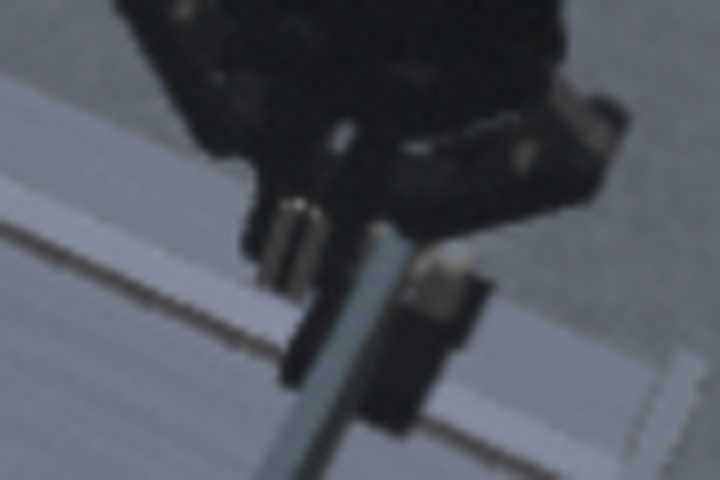

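```bash
python3 - <<'E'
from h import *
s=cam('scene'); t=cam('top')
a=sh(ray(s,(380+405/8,160+400/8),.04));b=sh(ray(s,(390+400/8,160+433/8),.04));print(a,b,b-a)
# tracks: plate's top rear corner difference by phase correlation between s2 and s3 of the rear plate patch
i0=cv2.imread('pics/s2.png',0);i1=cv2.imread('pics/s3.png',0)
T=i0[215:262,370:415]; r=cv2.matchTemplate(i1[205:285,365:435],T,cv2.TM_CCOEFF_NORMED); _,v,_,m=cv2.minMaxLoc(r);print(v,m,(m[0]-5,m[1]-10))
p=np.array([392.,238.]); q=p+[m[0]-5,m[1]-10]; print(sh(ray(s,q,.1))-sh(ray(s,p,.1)))
for f,off in (('s2',380),('s3',390)): pass
print('posts',sh(ray(s,[(380+474/8,160+218/8),(380+534/8,160+241/8)],.062)))
im=s['color'][:,:,::-1]; c1=cv2.imread('pics/s2.png')
E
```

```text
[[-0.05280115  0.19049794  0.04      ]] [[-0.05316337  0.21265448  0.04      ]] [[-0.00036221  0.02215654  0.        ]]
0.9398615956306458 (15, 15) (10, 5)
[[0.00039056 0.02161387 0.        ]]
posts [[-0.10355939  0.1859374   0.062     ]
 [-0.10468953  0.2034556   0.062     ]]
```

Force fell to zero and the plate moved 22 mm against the finger's 19 mm, so it sprang ahead into the notch. Next I go to the right plate and check the left catch from the top.

```bash
python3 -m jog '[[[0,-0.02,0,0],[0,-0.034,0,0],[0,-0.034,0,0],[0,-0.034,0,0],[0,-0.034,0,0],[0,-0.034,0,0],[0,-0.034,0,0],[0,0,0,0]]]'|egrep 'pos|force'; python3 -m jog '[[[0,-0.004,0,0],[0,-0.006,0,0],[0,-0.006,0,0],[0,-0.006,0,0],[0,-0.006,0,0],[0,-0.006,0,0],[0,-0.006,0,0],[0,-0.006,0,0]]]'|egrep 'pos|force';python3 -m jog '[[[0,-0.006,0,0],[0,-0.006,0,0],[0,-0.006,0,0],[0,-0.006,0,0],[0,-0.006,0,0],[0,-0.006,0,0],[0,0,0,0]]]'|egrep 'pos|force'
python3 - <<'E'
from h import *
s=ctrl.state();print(sh(s['tool_pos']),s['ft_force'])
d=cam('top'); save(d,'pics/t2.png'); im=d['color'][:,:,::-1]
a=cv2.resize(im[245:305,175:275],None,fx=6,fy=6,interpolation=cv2.INTER_CUBIC)
d=cam('scene'); save(d,'pics/s4.png'); im=d['color'][:,:,::-1]
b=cv2.resize(im[110:150,260:360],None,fx=6,fy=6,interpolation=cv2.INTER_CUBIC)
cv2.imwrite('pics/c7.png',np.vstack([a,b[:240]]))
E
```

```text
tool_pos: [0.4698, -0.0444, 0.1197]
ft_force: [0.5, -0.3, -0.1]
tool_pos: [0.4665, -0.0855, 0.1192]
ft_force: [-0.1, 2.7, -0.6]
tool_pos: [0.4647, -0.1227, 0.1195]
ft_force: [0.4, -0.5, 0.6]
[[-0.02562861 -0.13554571  0.11946624]] [ 0.41642774 -0.46873858  0.58516982]
```

View pics/c7.png

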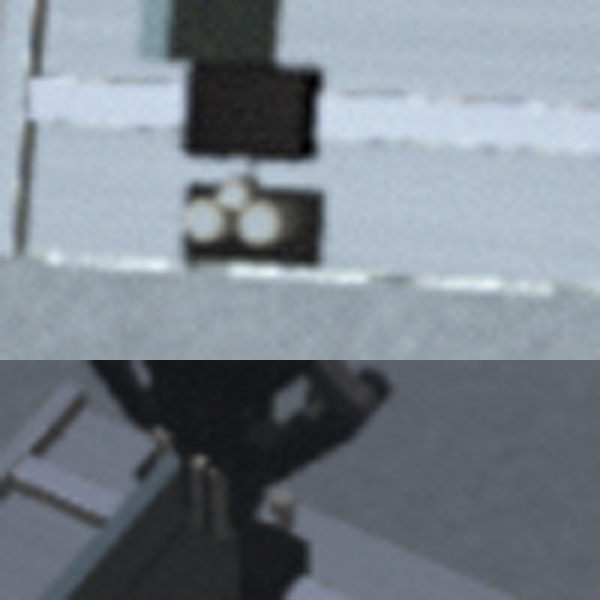

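The left pin sits at (235,193), between its posts at (206,218) and (260,221), so it is latched. Now the right.

```bash
python3 -m jog '[[[0,-0.006,0,0],[0,-0.006,0,0],[0,-0.005,0,0],[0,-0.003,0,0],[0,-0.002,0,0],[0,-0.002,0,0],[0,0,0,0]]]'|egrep 'pos|force'; for k in 1; do python3 -m jog '[[[0,-0.001,0,0],[0,-0.001,0,0]]]'|egrep 'pos|force';python3 -m jog '[[[0,-0.001,0,0],[0,-0.001,0,0]]]'|egrep 'pos|force';python3 -m jog '[[[0,-0.001,0,0],[0,-0.001,0,0]]]'|egrep 'pos|force';python3 -m jog '[[[0,-0.001,0,0],[0,-0.001,0,0]]]'|egrep 'pos|force';done;  python3 -c "
from h import *
s=ctrl.state();print(sh(s['tool_pos']))"
```

```text
tool_pos: [0.463, -0.1457, 0.1194]
ft_force: [-0.7, 0.2, 0.6]
tool_pos: [0.4628, -0.1471, 0.1192]
ft_force: [1.4, 1.2, 0.9]
tool_pos: [0.4627, -0.1491, 0.1193]
ft_force: [0.0, 1.0, 0.5]
tool_pos: [0.4626, -0.1512, 0.1193]
ft_force: [0.3, 0.1, 1.1]
tool_pos: [0.4624, -0.1532, 0.1193]
ft_force: [-0.3, 0.7, 1.8]
[[-0.02597735 -0.1660977   0.1192667 ]]
```

```bash
for k in 1; do python3 -m jog '[[[0,-0.001,0,0],[0,-0.001,0,0]]]'|egrep 'pos|force';python3 -m jog '[[[0,-0.001,0,0],[0,-0.001,0,0]]]'|egrep 'pos|force';python3 -m jog '[[[0,-0.001,0,0],[0,-0.001,0,0]]]'|egrep 'pos|force';done;  python3 -c "
from h import *
s=ctrl.state();print(sh(s['tool_pos']))
d=cam('top');save(d,'pics/t3.png')"
```

```text
tool_pos: [0.4623, -0.1552, 0.1193]
ft_force: [-0.0, 1.6, 1.2]
tool_pos: [0.4622, -0.1568, 0.1193]
ft_force: [0.7, 5.2, 1.5]
tool_pos: [0.4622, -0.1582, 0.1193]
ft_force: [2.0, 7.4, 2.6]
[[-0.02589396 -0.17109411  0.11929425]]
```

```bash
for k in 1; do python3 -m jog '[[[0,-0.001,0,0],[0,-0.001,0,0]]]'|egrep 'pos|force';python3 -m jog '[[[0,-0.001,0,0],[0,-0.001,0,0]]]'|egrep 'pos|force';python3 -m jog '[[[0,-0.001,0,0],[0,-0.001,0,0]]]'|egrep 'pos|force';python3 -m jog '[[[0,-0.001,0,0],[0,0,0,0]]]'|egrep 'pos|force';done;  python3 -c "
from h import *
s=ctrl.state();print(sh(s['tool_pos']))"
```

```text
tool_pos: [0.4621, -0.1603, 0.1193]
ft_force: [1.3, 5.1, 1.7]
tool_pos: [0.4619, -0.1628, 0.1193]
ft_force: [0.7, 3.6, 1.0]
tool_pos: [0.4617, -0.1654, 0.1193]
ft_force: [1.0, 1.6, 0.2]
tool_pos: [0.4616, -0.1669, 0.1193]
ft_force: [-0.2, -0.2, 0.3]
[[-0.0260096 -0.1797823  0.1192817]]
```

```bash
python3 -m jog '[[[0,-0.001,0,0],[0,0,0,0],[0,0,0,0]]]'|egrep 'pos|force'; python3 -m jog '[[[0,0.02,0,0],[0,0.03,0,0],[0,0.03,0,0],[0,0.03,0,0],[0,0.03,0,0],[0,0.03,0,0],[0,0,-0.04,0],[0,0,-0.04,0]]]'|egrep 'pos|force'; python3 - <<'E'
from h import *
d=cam('top'); save(d,'pics/t4.png'); im=d['color'][:,:,::-1]
a=cv2.resize(im[240:310,175:315],None,fx=5,fy=5,interpolation=cv2.INTER_CUBIC)
b=cv2.resize(im[240:310,345:485],None,fx=5,fy=5,interpolation=cv2.INTER_CUBIC)
cv2.imwrite('pics/c8.png',cv2.resize(np.vstack([a,b]),None,fx=.8,fy=.8))
E
```

```text
tool_pos: [0.4615, -0.1674, 0.1193]
ft_force: [-0.4, 0.3, -0.1]
tool_pos: [0.4696, 0.0048, 0.1977]
ft_force: [1.6, -1.3, -0.0]
```

View pics/c8.png

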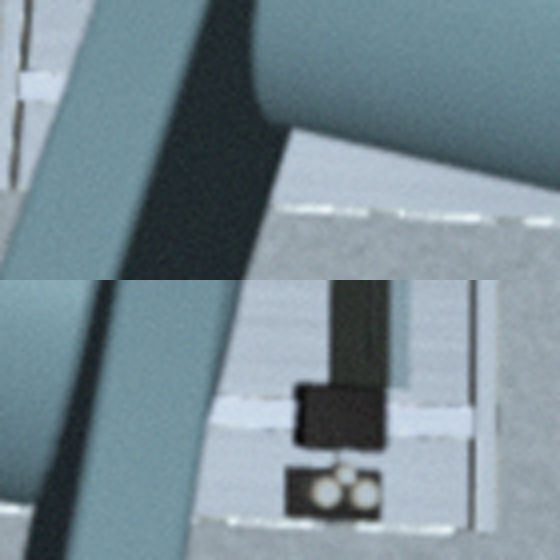

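The right pin is at (346,475), between its posts at (325,490) and (365,491), so it is latched. I'll rise clear and take one final check.

```bash
python3 -m jog '[[[0,0,-0.035,0],[0,0,-0.035,0],[0,0,0,0],[0,0,0,0]]]'; python3 -c "
from h import *
d=cam('scene');save(d,'pics/s5.png');im=cv2.imread('pics/s5.png');cv2.imwrite('pics/c9.png',cv2.resize(im[100:310,200:490],None,fx=2.7,fy=2.7,interpolation=2))"
```

```text
time_s: 12.55
tool_pos: [0.4736, 0.0021, 0.2717]
orientation: [-3.14, 0.006, 3.08]
ft_force: [-0.2, -0.3, -1.4]
opening: -0.0002
```

View pics/c9.png

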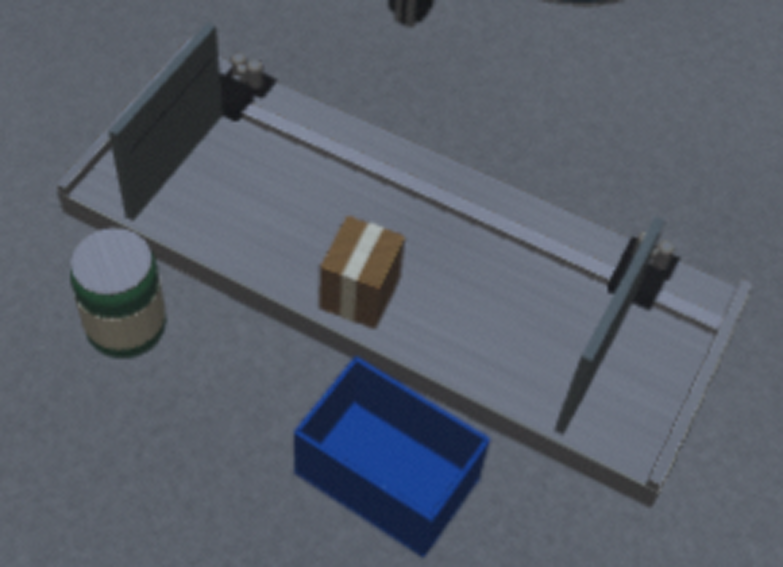

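Both plates are at their catches and seated. The carton at (362,270), the canister at (118,290) and the bin at (390,455) stand where they were, and the arm is clear.

```bash
python3 -c "
from cell import ctrl
print(ctrl.finish_job())"
```

```text
the job is handed in; nothing more can be done
None
```

Both dividers are latched in their catches, and the job was handed in at about 12.6 s on the robot's clock. I pushed each plate outwards with the outside of the shut fingers, the left one first, then the right.

- **Latching:** on each side the force rose to about 7 N on the first post, then fell to zero as the pin dropped in. Top views taken after I backed off show each pin between its two posts.
- **Surroundings:** the last scene view shows both plates seated, and the carton, canister and bin where they stood, judged by eye. The arm ended clear above the shelf.
- **Disagreement:** the force peaks came 3 mm (left) and 5 mm (right) later than my image-based prediction. I went by the force and the pictures, and no check failed.

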